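# Slide the row of deposit cans into the caddy and bolt it in

## Task

Push the row of four empty cans as one straight row, from behind the last can, along the caddy's apron into its can lane, and press it up snug against the divider at the lane's end, firmly but gently, so that no gaps are left; the cans stay upright and on the floor and must not be dented or splay out of line. Then slide the red-tabbed keeper bolt fully shut behind the last can, and leave everything else on the table undisturbed.

Things in the scene. Friction and masses are not known exactly. Their poses are not given: they have to be found in the camera images.
- caddy: grey plastic recycling caddy, fixed to the table. Its origin lies on the table top, on the centre line of its can lane, at the mouth, where the keeper bolt crosses. Its x axis runs along the lane, INTO it, y across it, z up (the x, y, z in mm below are in this frame). The floor that the cans stand on is flat and level, 4 mm above the table, from x = -220 to +255
- lane_mid (a point): middle of the can lane, level with its rail tops (62 mm above the table). Open-topped lane, 60 mm wide between two rails (y = +-30) from x = -5 on; before that the rails flare to y = +-44 at x = -40. A black upright divider plate (56 wide, top 82 mm above the table) firmly clamped across the lane ends it: its face is anywhere from x = 218 to 243, set anew each time, not measured: feel for it
- apron_edge (a point): middle of the outer edge of the apron, the open flat floor in front of the lane's mouth (110 mm wide, no sides, 4 mm above the table). The light round cans roll against each other: a brisk or off-centre push makes the row buckle there; a slow one (about 30 mm/s) along the lane's line keeps a straight row together
- bin_housing (a point): centre of the top of the housing of the tilt-out bin, which stands beside the lane (y = 82 to 248, x = 0 to 257, 158 mm high). The bin's front may lean out by up to 65 mm over x below 0, at y beyond 85. Not to be used
- bolt (a joint): steel keeper bolt (8 mm wide along x, 22 to 36 mm above the table) that slides along y across the lane's mouth at x = 0. 0 m = drawn right back, clear of the lane (as at the start); 0.0405 m = fully shut, its tip 9 mm past the centre line. About 1.5 N of friction; stays where it is left. With the row home, 2 to 27 mm lie between the last can and the bolt
- bolt_tab (a point): upper middle of the red upright thumb tab on the bolt's outer end (24 mm along x, 9 along y, 22 to 78 mm above the table; this point 64 mm above it; it moves with the bolt). Pushed along +y it shuts the bolt. Free space on its outer (-y) side; below it a 16 mm high ledge reaches 2 mm farther out than the drawn-back tab
- can1_mid (a point): red empty slim drink can, 53 mm in diameter, 88 mm high, 13 to 22 g, upright. Point: on its axis, half-way up, z along the axis. The four stand one behind another on the lane's line, a few mm apart, in any order: the first in the flared mouth, the rest on the apron. Thin walls: 5 to 10 N is right for snugging the row, over 15 N dents a can
- can2_mid (a point): blue empty slim drink can, 53 mm in diameter, 88 mm high, 13 to 22 g, upright. Point: on its axis, half-way up, z along the axis. The four stand one behind another on the lane's line, a few mm apart, in any order: the first in the flared mouth, the rest on the apron. Thin walls: 5 to 10 N is right for snugging the row, over 15 N dents a can
- can3_mid (a point): yellow empty slim drink can, 53 mm in diameter, 88 mm high, 13 to 22 g, upright. Point: on its axis, half-way up, z along the axis. The four stand one behind another on the lane's line, a few mm apart, in any order: the first in the flared mouth, the rest on the apron. Thin walls: 5 to 10 N is right for snugging the row, over 15 N dents a can
- can4_mid (a point): green empty slim drink can, 53 mm in diameter, 88 mm high, 13 to 22 g, upright. Point: on its axis, half-way up, z along the axis. The four stand one behind another on the lane's line, a few mm apart, in any order: the first in the flared mouth, the rest on the apron. Thin walls: 5 to 10 N is right for snugging the row, over 15 N dents a can
- bottle: bystander: empty green glass bottle, 67 mm in diameter, 240 mm high, near the closed end of the lane; origin under its foot
- crushed_can: bystander: crushed aluminium can, a puck 67 mm across and 29 mm high; origin under its foot
- ashtray: bystander: round blue ceramic ashtray, 114 mm across, 34 mm high; origin under its foot
- cap_catcher: bystander: open stainless box with bottle caps, 55 x 85 mm, 92 mm high; origin under its foot
- opener: bystander: flat steel bottle opener lying on the table, 125 mm long, 7 mm thick; origin on the table below its middle

How it is judged:
By the outcome, as a careful person would: the job done as asked, in the order asked, and still so for the second after the job is handed in, with the robot touching nothing.
It also fails if it takes over 72 s, if anything falls off the work surface, if the arm or the gripper's body presses on something with over 40 N, if the wrist force passes 120 N, or if a joint passes its speed limit or range.

## Robot

A 7-joint arm with a two-finger parallel gripper is mounted at the origin on the work surface. World frame = base frame: x ahead of the robot, y to its left, z up, the work surface at z = 0. Lengths are in mm, angles in rad, forces in N, time in s.
With the tool pointing down it reaches from about 425 to 1025 mm from the base axis. Payload 3.6 kg.
Tool frame: the origin (TCP) lies at the very end of the fingers, on their centre line; the grasp point (between the pads) lies 19 mm behind it (r.grasp_offset is the distance from the TCP to the grasp point, in mm); z points along the fingers, y is the direction in which the jaws open and shut (so a half turn about z gives the same grasp; the last joint's range is limited). The gripper opens to 85 mm and grips with 20 to 120 N. Pads are 22 mm wide; open, the fingers measure 114 mm over their backs; the gripper's body (76 mm by 85 mm) begins 54 mm behind the grasp point. The pads swing forward as they close: fully open they stand 13 mm farther back than shut.
Start: joints at [-1.292, 0.591, 0.048, 1.609, -0.033, 0.943, -0.034], TCP at [263.383, 675.469, 231.302] pointing down, gripper open.
Joint ranges: [-2.69, 2.69], [-0.47, 2.24], [-1.27, 1.36], [0.19, 2.51], [-1.53, 4.68], [0.08, 2.07], [-3.09, 3.09]. Speed limits (rad/s): [2.57, 2.57, 3.14, 3.14, 3.14, 3.14, 3.14].

## Interface

Orientations are given as a rotation vector (axis times angle).
In Python, from workcell import r gives the robot as it stands.
- The arm moves only by the tool carry_out, never from a script. Its argument "series" is text: rows parted by semicolons, each of 5 numbers parted by spaces: the opening, from 0 (shut) to 1 (fully open), then the shift along the tool's x, y, z in m, then the turn about the tool's z in rad. In form: grip tx ty tz spin; .... A call has exactly 8 rows; each row is the pose to reach, as a shift and turn from the pose commanded when the call began, along the tool's axes at that moment; what a row does not reach only later rows make up. A row lasts 1/12 s, in which the tool goes at most 41.7 mm and 7.16 degrees, less where a joint would pass 70% of its speed; a pose out of reach is approached as far as the arm can. A call with a gripper value outside its range is refused whole. The fingers move at their own pace and stop on an object; "newtons" is the grip in N (left out, the last holds). Time passes only in rows, so rows that repeat a pose let the fingers close, or fill a call up. It gives the time, the measured TCP pose, the force and the opening at its end, in the units of the state.
- r.get_state(): the state, without advancing time (a new reading comes with each control period).
- r.capture(name): name is "scene" or "top" or "wrist"; returns (picture, depth): 420x560x3 uint8, red, green, blue; 420x560 float32, mm along the optical axis (not along the pixel's ray), 0 where there is no reading.
- r.calibration(name): a dict with "intrinsics" (3x3 intrinsics, pixels), "xyz" and "attitude" of the camera in the world; the wrist camera has in their place "hand_eye" (4x4, takes a point from camera to tool coordinates, whose origin is the TCP and whose axes are the flange's). Camera axes: x right, y down, z forward; pixel columns grow to the right and rows downward; lengths in mm; the calibration is good to about 2 mm. A picture is of the moment at which its call begins: read the wrist's pose just before it. calibration takes no time and is no camera call.
- r.job_done(): hands the job in, once; it reports no verdict.
The state is a dict: "t": time; "qpos": joint angles; "joint_velocities": joint speeds; "joint_efforts": joint torques, N m; "tcp_pos": TCP position; "eef_rot": TCP orientation; "ft_force": force on the tool from outside, world axes, zero at the start; "wrist_torque": the same for the moment, N m; "opening": finger opening in mm.
Only numpy, scipy, OpenCV 4.12 (cv2) and the standard library are available. Lean on these libraries where they do the work, as an engineer would, in place of code of your own. Each camera call takes 0.05 s, during which the arm holds its last target. There are 200 camera calls.

## Working session

There is one attempt and no reset: what is moved stays moved. The work goes in short steps, Python scripts to look and compute and a tool call to move; the robot and the scene stay as the last step left them, time stands still between calls to the robot, and variables do not carry over. Pictures are saved under pics/ and viewed, about 8 in all and at most 12, crops included, and the job is handed in when it is done.

Besides the shell and the picture viewer there is one more tool, called after ">>>" in YAML: its name, and indented under it one key for each argument. carry_out: Moves the arm, as the interface text tells. Its arguments: {"type":"object","properties":{"series":{"type":"string"},"newtons":{"type":"number"}},"required":["series"]}

```bash
mkdir -p pics; ls; python3 - <<'E'
from workcell import r
import cv2,numpy as np
s=r.get_state();print({k:np.round(v,3) for k,v in s.items()})
for n in("scene","top"):
    p,d=r.capture(n);cv2.imwrite(f"pics/{n}0.png",p[:,:,::-1]);np.save(f"{n}0.npy",d);print(n,r.calibration(n))
print(r.calibration("wrist"),r.grasp_offset)
E
```

```text
pics
{'t': np.float64(0.0), 'qpos': array([-1.293,  0.592,  0.048,  1.61 , -0.033,  0.943, -0.034]), 'joint_velocities': array([ 0.001, -0.002, -0.   ,  0.001,  0.001,  0.002,  0.001]), 'joint_efforts': array([ 0.0000e+00, -5.4869e+01,  1.5470e+00, -1.9812e+01,  9.0000e-03,
        9.0000e-03,  0.0000e+00]), 'tcp_pos': array([263.051, 674.688, 230.127]), 'eef_rot': array([-0.58 , -3.087,  0.004]), 'ft_force': array([-0.632,  0.864, -0.306]), 'wrist_torque': array([-0.01 ,  0.055,  0.014]), 'opening': np.float64(85.211)}
scene {'intrinsics': array([[439.72628163,   0.        , 281.54380197],
       [  0.        , 439.72628163, 203.98790892],
       [  0.        ,   0.        ,   1.        ]]), 'xyz': array([ 919.5691108 ,  401.81442572, 1005.22433269]), 'attitude': array([-0.9823835 , -2.66388922,  0.74837084])}
top {'intrinsics': array([[433.85494124,   0.        , 277.56223167],
       [  0.        , 433.85494124, 210.57337663],
       [  0.        ,   0.        ,   1.        ]]), 'xyz': array([ 404.30615925,   -2.93954613, 1186.77247069]), 'attitude': array([-2.12491232,  2.18191424, -0.1229534 ])}
{'intrinsics': array([[294.46830491,   0.        , 277.46385184],
       [  0.        , 294.46830491, 205.1212434 ],
       [  0.        ,   0.        ,   1.        ]]), 'hand_eye': array([[ 1.51968808e-03, -9.59445083e-01, -2.81891510e-01,
         7.07253048e+01],
       [ 9.99998716e-01,  1.60137255e-03, -5.93947988e-05,
        -1.66530134e-01],
       [ 5.08399374e-04, -2.81891058e-01,  9.59446285e-01,
        -1.42436470e+02],
       [ 0.00000000e+00,  0.00000000e+00,  0.00000000e+00,
         1.00000000e+00]])} 18.700000000000003
```

View pics/top0.png

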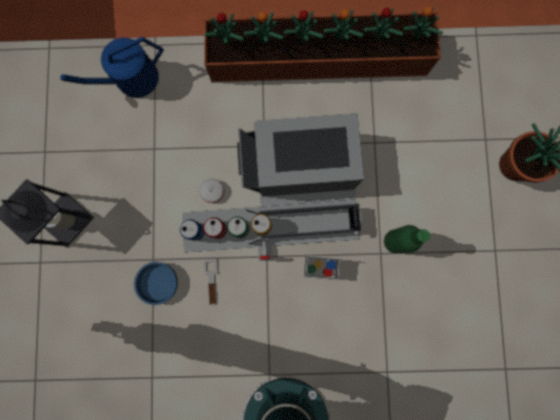

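View pics/scene0.png

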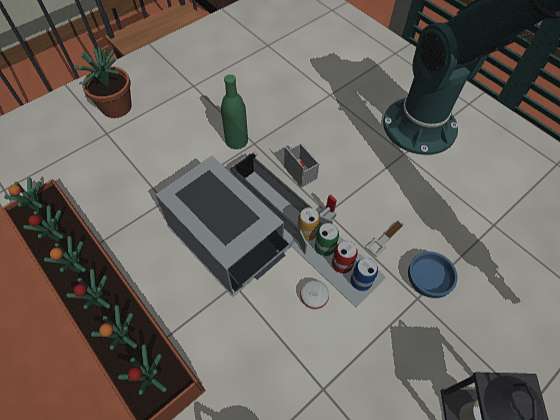

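The top view shows cans in line at pixels (190,229), (214,228), (238,226) and (261,223), in the order blue, red, green, yellow. The lane runs right to the black divider near (354,217), and the red tab is at (264,257). The crushed can is at (211,190), the opener at (212,282) and the cap catcher at (322,267). The scene view agrees, with yellow in the mouth and blue last.

```bash
cat > h.py <<'E'
from workcell import r
import cv2,numpy as np
from scipy.spatial.transform import Rotation as R
def cloud(n,d):
    c=r.calibration(n);K=c["intrinsics"];v,u=np.mgrid[:420,:560]
    P=np.dstack([(u-K[0,2])/K[0,0]*d,(v-K[1,2])/K[1,1]*d,d])
    return P@R.from_rotvec(c["attitude"]).as_matrix().T+c["xyz"]
E
python3 - <<'E'
from h import *
d=np.load("top0.npy");P=cloud("top",d)
im=cv2.imread("pics/top0.png")
for n,(u,v) in dict(table=(120,300),blue=(190,229),red=(214,228),green=(238,226),yel=(261,223),tab=(264,257),div=(354,217),bottle=(425,235),cap=(322,262),opener=(212,282),crush=(211,190),binfront=(246,150),apron=(186,215),apr2=(200,245),bin=(310,150)).items(): print(n,np.round(P[v,u]))
# zoom with 4x
c=im[170:290,170:370];cv2.imwrite("pics/z.png",cv2.resize(c,None,fx=4,fy=4,interpolation=cv2.INTER_CUBIC))
H=P[...,2]
for n,(u,v) in dict(blue=(190,229),red=(214,228),green=(238,226),yel=(261,223)).items():
    m=np.zeros(H.shape,bool);m[v-14:v+15,u-14:u+15]=1
    Q=P[m&(H>84)&(H<98)];print(n,len(Q),Q.mean(0).round(1),np.ptp(Q,0).round(1),((Q.max(0)+Q.min(0))/2).round(1))
# tab: red pixels
hsv=cv2.cvtColor(im,cv2.COLOR_BGR2HSV);m=np.zeros(H.shape,bool);m[245:265,250:280]=1
m&=((hsv[...,0]<10)|(hsv[...,0]>170))&(hsv[...,1]>120);Q=P[m];print("tab",len(Q),Q.min(0),Q.max(0),Q[Q[:,2]>70].mean(0))
# rails: heights 55..68 in lane area
m=np.zeros(H.shape,bool);m[195:250,275:345]=1
Q=P[m&(H>56)&(H<68)]
print("rails",len(Q));np.save("rails.npy",Q)
b=P[100:200,250:370].reshape(-1,3);b=b[(b[:,2]>150)&(b[:,2]<166)];print("bin",cv2.minAreaRect(b[:,:2].astype(np.float32)),b[:,2].mean())
q=cv2.minAreaRect(Q[:,:2].astype(np.float32));print("rails",q,cv2.boxPoints(q).round(1))
m=np.zeros(H.shape,bool);m[195:250,340:370]=1
Q=P[m&(H>75)&(H<90)];print("div",len(Q),cv2.minAreaRect(Q[:,:2].astype(np.float32)))
print(R.from_rotvec(r.get_state()["eef_rot"]).as_matrix().round(3))
E
```

```text
table [319. 439.  -5.]
blue [499. 228.  92.]
red [500. 167.  93.]
green [503. 106.  93.]
yel [509.  48.  93.]
tab [424.  43.  77.]
div [ 519. -190.   81.]
bottle [ 459. -315.  240.]
cap [ 407. -111.    3.]
opener [362. 188.   3.]
crush [609. 184.  30.]
binfront [699.  83.  96.]
apron [546. 259.   1.]
apr2 [ 404.   -3. 1187.]
bin [678. -78. 157.]
blue 281 [500.  230.8  90.6] [46.4 62.3 12.2] [499.6 224.1  90.5]
red 287 [502.9 168.9  90.6] [46.  62.3 13.7] [502.9 163.   90.9]
green 286 [503.9 108.7  90.6] [46.4 62.1 13.3] [504.  101.8  91.2]
yel 276 [508.6  48.9  91. ] [46.4 48.6 12.7] [509.9  49.6  90.4]
tab 27 [420.93275738  32.71773223  73.02600762] [428.59085168  53.29231431  80.81706234] [423.78110563  42.29831158  76.6744224 ]
rails 358
bin ((680.9439697265625, -73.79890441894531), (167.81126403808594, 254.97865295410156), 2.8103606700897217) 155.61924808009226
rails ((515.9718627929688, -77.42449951171875), (71.76268768310547, 186.0770721435547), 2.816679000854492) [[ 475.6   13.7]
 [ 484.7 -172.1]
 [ 556.4 -168.6]
 [ 547.2   17.3]]
div 46 ((512.9568481445312, -189.42385864257812), (69.89033508300781, 6.154342174530029), 6.082213401794434)
[[-0.932  0.363 -0.001]
 [ 0.363  0.932 -0.002]
 [-0.    -0.002 -1.   ]]
```

View pics/z.png

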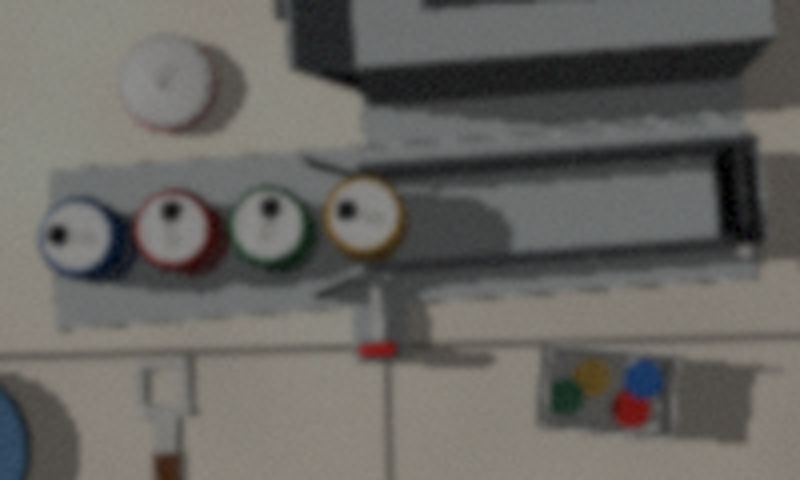

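>>> carry_out:
  series: "0.8 -0.01 -0.008 0 0.05; 0.6 -0.03 -0.023 0 0.13; 0.4 -0.055 -0.042 0 0.21; 0.235 -0.08 -0.061 0 0.29; 0.235 -0.105 -0.08 0 0.37; 0.235 -0.13 -0.099 0 0.45; 0.235 -0.155 -0.118 0 0.53; 0.235 -0.18 -0.137 0 0.6"

```text
t: 0.77
tcp_pos: [381.6, 480.8, 230.9]
eef_rot: [-1.472, -2.775, 0.001]
ft_force: [0.8, 0.7, -0.5]
opening: 20.3
```

>>> carry_out:
  series: "0.235 -0.03 -0.0015 0 0.08; 0.235 -0.062 -0.003 0 0.16; 0.235 -0.095 -0.005 0 0.24; 0.235 -0.128 -0.0065 0 0.32; 0.235 -0.16 -0.008 0 0.4; 0.235 -0.19 -0.0095 0 0.47; 0.235 -0.212 -0.0105 0 0.53; 0.235 -0.223 -0.0112 0 0.55"

```text
t: 1.43
tcp_pos: [499.5, 287.9, 231.2]
eef_rot: [2.173, 2.266, -0.002]
ft_force: [-0.2, -0.7, 0.1]
opening: 20.3
```

```bash
cat >> h.py <<'E'
X=np.array([0.049,-0.9988,0]);Y=np.array([0.9988,0.049,0]);O=np.array([509.8,46.4,0])
def cad(P): P=np.asarray(P)-O; return np.stack([P@X,P@Y,P[...,2]],-1)
def st():
    s=r.get_state();T=R.from_rotvec(s["eef_rot"]).as_matrix()
    print("t",round(s["t"],2),"tcp",s["tcp_pos"].round(1),"cad",cad(s["tcp_pos"]).round(1),"yaw x deg",np.degrees(np.arctan2(T[1,0],T[0,0])).round(2),"tilt",T[:,2].round(3),"F",s["ft_force"].round(2),"Fcad",(s["ft_force"]@np.stack([X,Y],1)).round(2));return s
E
python3 - <<'E'
from h import *
s=st();p,d=r.capture("wrist");cv2.imwrite("pics/w1.png",p[:,:,::-1])
E
```

```text
t 1.43 tcp [499.5 287.9 231.2] cad [-241.7    1.5  231.2] yaw x deg 92.41 tilt [ 0.001 -0.002 -1.   ] F [-0.17 -0.7   0.06] Fcad [ 0.69 -0.2 ]
```

View pics/w1.png

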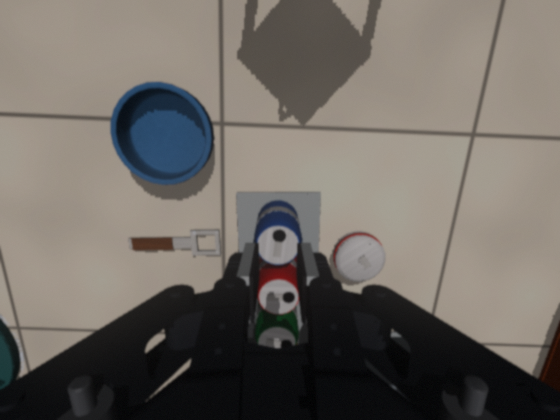

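The wrist view shows the apron edge at row 192 (columns 237–320) and the blue can top at (278,243), with red and green behind it in line. The fingers straddle the line at columns 237 and 315.

```bash
cat >> h.py <<'E'
def wcloud():
    s=r.get_state();p,d=r.capture("wrist");c=r.calibration("wrist");K=c["intrinsics"];h=c["hand_eye"]
    v,u=np.mgrid[:420,:560];P=np.dstack([(u-K[0,2])/K[0,0]*d,(v-K[1,2])/K[1,1]*d,d])@h[:3,:3].T+h[:3,3]
    W=P@R.from_rotvec(s["eef_rot"]).as_matrix().T+s["tcp_pos"]
    W[d==0]=np.nan;return p,cad(W)
def tops(p,C,xr=(-260,40)):
    hs=cv2.cvtColor(p,cv2.COLOR_RGB2HSV)
    m=(abs(C[...,2]-91)<5)&(abs(C[...,1])<40)&(C[...,0]>xr[0])&(C[...,0]<xr[1])
    n,l,stt,_=cv2.connectedComponentsWithStats(m.astype(np.uint8))
    for i in range(1,n):
        if stt[i,4]>150:
            Q=C[l==i];(c,rad)=cv2.minEnclosingCircle(Q[:,:2].astype(np.float32));print("top",stt[i],"ctr",np.round(c,1),"r",round(rad,1),"z",Q[:,2].mean().round(1))
E
python3 - <<'E'
from h import *
s=st();p,C=wcloud();tops(p,C)
for v,u in((196,240),(196,316),(186,240),(225,241),(225,316),(243,278)):print((u,v),C[v,u].round(1),p[v,u])
p,d=r.capture("top");print("top cam");tops(p,cad(cloud("top",d)))
s=st()
E
```

```text
t 1.48 tcp [500.  287.2 231.3] cad [-241.     2.   231.3] yaw x deg 92.38 tilt [ 0.001 -0.002 -1.   ] F [ 0.62 -2.22  0.11] Fcad [2.25 0.51]
top [ 255  220   45   44 1469] ctr [-187.8    2.2] r 23.8 z 92.2
top [ 257  274   42   40 1309] ctr [-126.     2.6] r 23.8 z 92.2
top [256 321  41  27 875] ctr [-65.3   0.5] r 23.9 z 91.8
(240, 196) [-215.6  -45.5    4.9] [122 122 123]
(316, 196) [-215.    52.8    4.8] [122 124 124]
(240, 186) [-227.6  -45.7   -0.6] [161 151 139]
(241, 225) [-175.   -46.1    3.1] [121 121 123]
(316, 225) [-175.2   54.     5.2] [119 121 121]
(278, 243) [-188.     3.2   92.3] [134 130 127]
top cam
top [252 214  18  20 258] ctr [-2.5 -1. ] r 24.4 z 91.1
top [228 217  19  19 262] ctr [-63.2  -2.6] r 24.2 z 90.9
top [204 218  18  19 260] ctr [-123.9   -0.5] r 24.6 z 91.1
top [180 220  19  19 264] ctr [-186.2   -0.7] r 23.9 z 90.9
t 1.58 tcp [497.6 292.  231.1] cad [-2.459e+02 -2.000e-01  2.311e+02] yaw x deg 92.81 tilt [-0.001  0.    -1.   ] F [0.32 0.67 0.  ] Fcad [-0.65  0.35]
```

```bash
python3 - <<'E'
from h import *
s=st();p,C=wcloud();tops(p,C)
m=(abs(C[...,2]-4)<4)&(C[...,0]>-215)&(C[...,0]<-170)
g=(np.ptp(p.astype(int),2)<8)&(abs(C[...,1])<70)&m   # grey apron pixels
q=C[g];print("apron y",np.percentile(q[:,1],[1,99]))
for v in range(200,216,5):
    row=C[v][g[v]];print(v,row[[0,-1],:2].round(1))
E
```

```text
t 1.58 tcp [497.6 292.  231.1] cad [-2.459e+02 -2.000e-01  2.311e+02] yaw x deg 92.81 tilt [-0.001  0.    -1.   ] F [0.32 0.67 0.  ] Fcad [-0.65  0.35]
top [ 258  226   44   43 1419] ctr [-187.7    2.3] r 23.6 z 92.3
top [ 258  278   42   40 1297] ctr [-126.     2.8] r 24.3 z 92.2
top [257 325  41  23 700] ctr [-65.7   0.3] r 23.9 z 91.6
apron y [-50.7463878   56.96708879]
200 [[-214.8  -41.8]
 [-214.9   28.7]]
205 [[-208.6  -50.9]
 [-208.8   57.4]]
210 [[-201.7  -51.2]
 [-201.8   56.5]]
215 [[-194.6  -50.2]
 [-195.2   56.7]]
```

>>> carry_out:
  series: "0.235 0 0.0003 0.012 0; 0.235 0 0.0006 0.038 0; 0.235 0 0.001 0.07 0; 0.235 0 0.0013 0.104 0; 0.235 0 0.0016 0.136 0; 0.235 0 0.002 0.165 0; 0.235 0 0.002 0.188 0; 0.235 0 0.002 0.198 0"

```text
t: 2.3
tcp_pos: [496.4, 293.0, 29.3]
eef_rot: [-2.16, -2.277, 0.009]
ft_force: [-0.8, 0.1, 0.6]
opening: 20.1
```

>>> carry_out:
  series: "0.235 -0.0005 0 0 0; 0.235 -0.0015 0 0 0; 0.235 -0.003 0 0 0; 0.235 -0.005 0 0 0; 0.235 -0.007 0 0 0; 0.235 -0.009 0 0 0; 0.235 -0.011 0 0 0; 0.235 -0.012 0 0 0"

```text
t: 2.97
tcp_pos: [500.6, 279.6, 33.8]
eef_rot: [2.167, 2.274, 0.001]
ft_force: [-0.1, -0.1, 0.3]
opening: 20.0
```

```bash
python3 - <<'E'
from h import *
s=st();p,C=wcloud();cv2.imwrite("pics/w2.png",p[:,:,::-1])
tops(p,C)
E
```

```text
t 2.97 tcp [500.6 279.6  33.8] cad [-233.4    2.3   33.8] yaw x deg 92.78 tilt [ 0.001  0.    -1.   ] F [-0.07 -0.14  0.28] Fcad [ 0.14 -0.08]
top [ 143  291   61   84 2655] ctr [-233.2  -34. ] r 13.6 z 90.6
top [ 351  291   43   83 1855] ctr [-233.4   37.7] r 13.6 z 90.3
top [209 295  37  28 381] ctr [-243.1  -13.9] r 6.6 z 89.4
top [310 294  37  31 390] ctr [-242.6   20. ] r 6.7 z 89.4
```

View pics/w2.png

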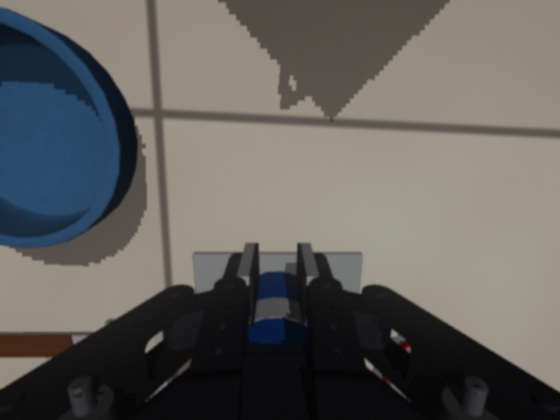

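The fingers (columns 251 and 305), the blue can and the apron edges (194 and 361) all centre on about column 278, so the tool is aligned. I'm starting the slow push.

>>> carry_out:
  series: "0.235 -0.001 0 0 0; 0.235 -0.0025 0 0 0; 0.235 -0.0045 0 0 0; 0.235 -0.0065 0 0 0; 0.235 -0.0085 0 0 0; 0.235 -0.0105 0 0 0; 0.235 -0.0125 0 0 0; 0.235 -0.0145 0 0 0"

```text
t: 3.68
tcp_pos: [501.1, 265.4, 33.3]
eef_rot: [2.166, 2.275, 0.0]
ft_force: [-0.1, 0.1, 1.1]
opening: 20.3
```

>>> carry_out:
  series: "0.235 -0.002 0 0 0; 0.235 -0.004 0 0 0; 0.235 -0.006 0 0 0; 0.235 -0.008 0 0 0; 0.235 -0.01 0 0 0; 0.235 -0.012 0 0 0; 0.235 -0.014 0 0 0; 0.235 -0.016 0 0 0"

```text
t: 4.35
tcp_pos: [502.0, 249.5, 33.3]
eef_rot: [2.166, 2.275, 0.0]
ft_force: [0.0, 1.4, -0.4]
opening: 20.0
```

>>> carry_out:
  series: "0.235 -0.002 0 0 0; 0.235 -0.004 0 0 0; 0.235 -0.006 0 0 0; 0.235 -0.008 0 0 0; 0.235 -0.01 0 0 0; 0.235 -0.012 0 0 0; 0.235 -0.014 0 0 0; 0.235 -0.016 0 0 0"

```text
t: 5.02
tcp_pos: [502.7, 233.5, 33.3]
eef_rot: [-2.166, -2.275, -0.0]
ft_force: [-0.1, 0.4, 0.4]
opening: 20.1
```

```bash
python3 - <<'E'
from h import *
s=st();p,d=r.capture("scene");im=p[150:330,200:420,::-1];cv2.imwrite("pics/s2.png",cv2.resize(im,None,fx=3,fy=3))
tops(p,cad(cloud("scene",d)))
p,d=r.capture("top");print();tops(p,cad(cloud("top",d)))
E
```

```text
t 5.02 tcp [502.7 233.5  33.3] cad [-187.2    2.1   33.3] yaw x deg 92.81 tilt [ 0.  0. -1.] F [-0.13  0.43  0.36] Fcad [-0.44 -0.11]
top [296 204  20  19 265] ctr [ 6.9 -0.1] r 25.0 z 92.2
top [313 217  20  20 272] ctr [-47.2  -4.6] r 25.8 z 92.2
top [328 232  20  20 287] ctr [-98.3  -0.2] r 24.1 z 92.2
top [344 247  14  21 189] ctr [-151.    1.] r 24.5 z 92.1

top [256 214  19  19 255] ctr [ 8.4 -0.9] r 23.6 z 90.9
top [215 217  19  19 261] ctr [-96.7  -0.9] r 23.6 z 91.3
top [235 217  19  18 253] ctr [-44.8  -3.4] r 24.2 z 91.3
top [196 218  17  19 230] ctr [-149.4    0.5] r 23.5 z 91.2
```

View pics/s2.png

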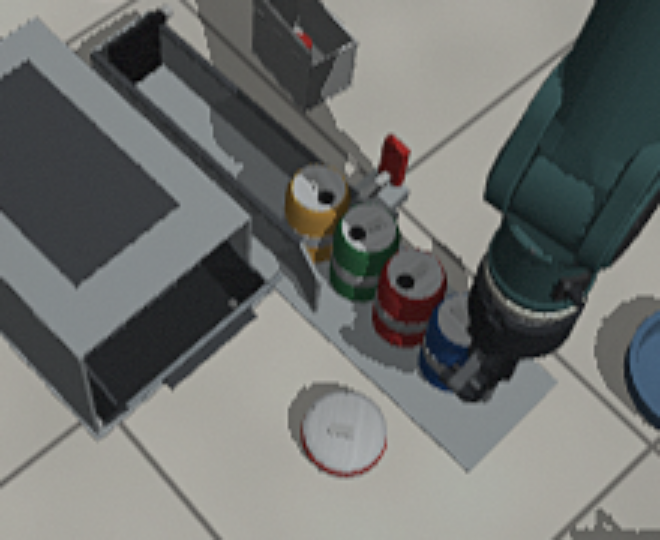

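The row is closed up, but green sits about 3 mm to the −y side. The flare should capture it within the next 40 mm, so I'm continuing slowly and checking.

>>> carry_out:
  series: "0.235 -0.0015 0 0 0; 0.235 -0.003 -0.0002 0 0; 0.235 -0.005 -0.0004 0 0; 0.235 -0.007 -0.0006 0 0; 0.235 -0.009 -0.0008 0 0; 0.235 -0.011 -0.001 0 0; 0.235 -0.013 -0.001 0 0; 0.235 -0.015 -0.001 0 0"

```text
t: 5.78
tcp_pos: [502.4, 218.3, 33.3]
eef_rot: [2.166, 2.275, -0.0]
ft_force: [0.1, 1.3, 0.1]
opening: 20.2
```

```bash
cat > c.py <<'E'
from h import *
s=st();p,d=r.capture("top");tops(p,cad(cloud("top",d)),(-260,260))
E
python3 c.py
```

```text
t 5.78 tcp [502.4 218.3  33.3] cad [-172.1    1.    33.3] yaw x deg 92.81 tilt [-0. -0. -1.] F [0.14 1.3  0.1 ] Fcad [-1.29  0.2 ]
top [262 214  19  19 258] ctr [23.5 -1.8] r 24.2 z 91.2
top [221 217  18  19 257] ctr [-82.4  -1.4] r 23.8 z 91.1
top [241 217  19  19 260] ctr [-29.8  -5.1] r 23.8 z 91.1
top [202 218  17  19 226] ctr [-134.5   -0.5] r 23.7 z 91.2
```

>>> carry_out:
  series: "0.235 -0.0015 0 0 0; 0.235 -0.003 0 0 0; 0.235 -0.0045 0 0 0; 0.235 -0.006 0 0 0; 0.235 -0.008 0 0 0; 0.235 -0.01 0 0 0; 0.235 -0.012 0 0 0; 0.235 -0.014 0 0 0"

```text
t: 6.5
tcp_pos: [503.0, 204.3, 33.3]
eef_rot: [-2.166, -2.275, 0.0]
ft_force: [-0.4, 0.4, 0.2]
opening: 20.2
```

```bash
python3 c.py
```

```text
t 6.5 tcp [503.  204.3  33.3] cad [-158.1    1.    33.3] yaw x deg 92.81 tilt [-0. -0. -1.] F [-0.41  0.38  0.16] Fcad [-0.4  -0.39]
top [267 214  19  19 256] ctr [37.5 -1.5] r 24.6 z 91.3
top [226 217  19  19 259] ctr [-68.4  -2.1] r 23.8 z 91.3
top [247 217  19  19 260] ctr [-15.8  -5.4] r 24.1 z 91.2
top [208 218  17  19 223] ctr [-119.7   -1. ] r 24.2 z 91.0
```

>>> carry_out:
  series: "0.235 -0.0015 0 0 0; 0.235 -0.003 0 0 0; 0.235 -0.0045 0 0 0; 0.235 -0.006 0 0 0; 0.235 -0.008 0 0 0; 0.235 -0.01 0 0 0; 0.235 -0.012 0 0 0; 0.235 -0.014 0 0 0"

```text
t: 7.22
tcp_pos: [503.8, 190.4, 33.3]
eef_rot: [2.166, 2.275, -0.0]
ft_force: [-0.3, -0.6, 0.5]
opening: 20.0
```

>>> carry_out:
  series: "0.235 -0.002 0 0 0; 0.235 -0.004 0 0 0; 0.235 -0.006 0 0 0; 0.235 -0.008 0 0 0; 0.235 -0.01 0 0 0; 0.235 -0.012 0 0 0; 0.235 -0.014 0 0 0; 0.235 -0.016 0 0 0"

```text
t: 7.88
tcp_pos: [504.6, 174.4, 33.3]
eef_rot: [2.166, 2.275, -0.0]
ft_force: [-0.3, 1.3, 0.2]
opening: 20.3
```

```bash
python3 c.py
```

```text
t 7.88 tcp [504.6 174.4  33.3] cad [-128.1    1.    33.3] yaw x deg 92.81 tilt [-0. -0. -1.] F [-0.34  1.28  0.24] Fcad [-1.29 -0.28]
top [237 212  19  19 252] ctr [-39.7   7.5] r 23.6 z 91.3
top [258 213  19  19 267] ctr [13.6  1.4] r 24.2 z 91.0
top [279 214  19  19 258] ctr [65.3 -3.9] r 24.4 z 91.3
top [220 217  16  19 205] ctr [-90.7  -1.2] r 24.0 z 91.2
```

Red is bulging to about +8 mm on the +y side just before the flare. I'm steering the last can towards that side while advancing, to straighten the row.

>>> carry_out:
  series: "0.235 -0.001 0.0005 0 0; 0.235 -0.002 0.0012 0 0; 0.235 -0.003 0.002 0 0; 0.235 -0.0042 0.0028 0 0; 0.235 -0.0054 0.0036 0 0; 0.235 -0.0066 0.0044 0 0; 0.235 -0.0078 0.0052 0 0; 0.235 -0.009 0.006 0 0"

```text
t: 8.6
tcp_pos: [511.0, 166.4, 33.4]
eef_rot: [-2.166, -2.275, -0.001]
ft_force: [0.4, 2.1, 1.2]
opening: 20.5
```

```bash
python3 c.py
```

```text
t 8.6 tcp [511.  166.4  33.4] cad [-119.8    7.1   33.4] yaw x deg 92.82 tilt [-0.     0.001 -1.   ] F [0.4  2.08 1.25] Fcad [-2.05  0.5 ]
top [241 211  18  19 256] ctr [-30.7  10.8] r 24.1 z 91.1
top [261 212  19  19 266] ctr [21.1  3.2] r 23.9 z 91.0
top [282 213  19  19 258] ctr [73.9 -3.1] r 23.9 z 91.0
top [224 215  16  19 208] ctr [-81.9   3.6] r 24.0 z 91.1
```

>>> carry_out:
  series: "0.235 -0.001 0.0005 0 0; 0.235 -0.0022 0.001 0 0; 0.235 -0.0034 0.0015 0 0; 0.235 -0.0046 0.002 0 0; 0.235 -0.006 0.0025 0 0; 0.235 -0.0074 0.0025 0 0; 0.235 -0.0087 0.0025 0 0; 0.235 -0.01 0.0025 0 0"

```text
t: 9.32
tcp_pos: [513.8, 155.8, 33.3]
eef_rot: [-2.166, -2.275, 0.0]
ft_force: [0.4, 0.4, 0.6]
opening: 19.9
```

```bash
python3 c.py
```

```text
t 9.32 tcp [513.8 155.8  33.3] cad [-109.1    9.4   33.3] yaw x deg 92.8 tilt [-0. -0. -1.] F [0.45 0.41 0.64] Fcad [-0.39  0.47]
top [246 212  19  19 254] ctr [-17.9   5.9] r 24.3 z 91.2
top [267 212  18  19 256] ctr [34.4  2.9] r 24.0 z 91.2
top [287 213  19  19 260] ctr [87.2 -4.1] r 23.5 z 91.1
top [227 216  17  18 221] ctr [-69.5   1.5] r 24.5 z 91.4
```

>>> carry_out:
  series: "0.235 -0.0005 -0.001 0 0; 0.235 -0.001 -0.002 0 0; 0.235 -0.002 -0.003 0 0; 0.235 -0.003 -0.004 0 0; 0.235 -0.004 -0.0045 0 0; 0.235 -0.0055 -0.005 0 0; 0.235 -0.007 -0.0055 0 0; 0.235 -0.0085 -0.006 0 0"

```text
t: 10.03
tcp_pos: [508.4, 147.1, 33.3]
eef_rot: [2.166, 2.275, 0.0]
ft_force: [-1.0, 1.0, 0.2]
opening: 20.0
```

```bash
python3 c.py
```

```text
t 10.03 tcp [508.4 147.1  33.3] cad [-100.7    3.5   33.3] yaw x deg 92.81 tilt [ 0. -0. -1.] F [-1.05  1.03  0.16] Fcad [-1.08 -1.  ]
top [269 211  19  19 262] ctr [42.   4.3] r 24.1 z 91.1
top [249 213  19  19 254] ctr [-10.    4.4] r 24.1 z 91.6
top [290 213  19  18 262] ctr [95.6 -4.6] r 24.3 z 91.3
top [231 218  17  19 212] ctr [-60.5  -5.4] r 23.8 z 91.8
```

Blue has slipped towards −y in the cradle. I'm backing off 3 mm, re-centring the cradle on blue and seating it again.

>>> carry_out:
  series: "0.235 0.002 0 0 0; 0.235 0.0035 -0.001 0 0; 0.235 0.0035 -0.003 0 0; 0.235 0.0035 -0.005 0 0; 0.235 0.0035 -0.0062 0 0; 0.235 0.0025 -0.0062 0 0; 0.235 0.001 -0.0062 0 0; 0.235 -0.0005 -0.0062 0 0"

```text
t: 10.75
tcp_pos: [502.3, 146.3, 33.3]
eef_rot: [2.166, 2.275, 0.0]
ft_force: [0.0, 0.6, 0.2]
opening: 20.3
```

>>> carry_out:
  series: "0.235 -0.0012 0 0 0; 0.235 -0.002 0.0003 0 0; 0.235 -0.003 0.0007 0 0; 0.235 -0.004 0.0011 0 0; 0.235 -0.005 0.0015 0 0; 0.235 -0.006 0.0018 0 0; 0.235 -0.007 0.0021 0 0; 0.235 -0.008 0.0024 0 0"

```text
t: 11.42
tcp_pos: [505.0, 138.7, 33.3]
eef_rot: [-2.166, -2.275, 0.0]
ft_force: [-0.3, 1.6, 0.7]
opening: 20.0
```

```bash
python3 c.py
```

```text
t 11.42 tcp [505.  138.7  33.3] cad [-92.4  -0.3  33.3] yaw x deg 92.82 tilt [-0.  0. -1.] F [-0.35  1.57  0.74] Fcad [-1.59 -0.27]
top [273 211  18  19 251] ctr [49.5  3.5] r 23.8 z 91.2
top [251 213  20  19 258] ctr [-3.   3.3] r 24.2 z 91.0
top [293 212  19  19 260] ctr [102.1  -3.8] r 24.2 z 91.3
top [235 217  15  19 186] ctr [-52.3  -3.6] r 23.8 z 91.2
```

>>> carry_out:
  series: "0.235 -0.0015 0.0004 0 0; 0.235 -0.003 0.0008 0 0; 0.235 -0.0045 0.0012 0 0; 0.235 -0.006 0.0016 0 0; 0.235 -0.0075 0.002 0 0; 0.235 -0.009 0.0023 0 0; 0.235 -0.0105 0.0025 0 0; 0.235 -0.012 0.0025 0 0"

```text
t: 12.13
tcp_pos: [508.2, 126.6, 33.3]
eef_rot: [2.166, 2.275, 0.0]
ft_force: [-0.2, 0.5, 0.9]
opening: 19.9
```

```bash
python3 c.py
```

```text
t 12.13 tcp [508.2 126.6  33.3] cad [-80.2   2.4  33.3] yaw x deg 92.8 tilt [ 0. -0. -1.] F [-0.17  0.46  0.93] Fcad [-0.47 -0.15]
top [277 211  19  19 257] ctr [62.5  3.1] r 23.9 z 91.2
top [256 213  19  18 258] ctr [9.3 3.7] r 23.7 z 91.2
top [298 212  19  19 256] ctr [115.  -4.] r 23.9 z 91.4
top [240 215  15  20 195] ctr [-43.3  -1.5] r 25.2 z 91.0
```

>>> carry_out:
  series: "0.235 -0.002 0 0 0; 0.235 -0.004 0 0 0; 0.235 -0.006 0 0 0; 0.235 -0.008 0 0 0; 0.235 -0.01 0 0 0; 0.235 -0.012 0 0 0; 0.235 -0.014 0 0 0; 0.235 -0.016 0 0 0"

```text
t: 12.85
tcp_pos: [508.9, 110.5, 33.3]
eef_rot: [2.166, 2.275, -0.0]
ft_force: [-0.0, 0.5, -0.3]
opening: 19.9
```

```bash
python3 c.py
```

```text
t 12.85 tcp [508.9 110.5  33.3] cad [-64.1   2.2  33.3] yaw x deg 92.81 tilt [-0. -0. -1.] F [-0.01  0.48 -0.28] Fcad [-0.48  0.02]
top [283 210  19  19 252] ctr [77.8  3. ] r 24.1 z 91.2
top [304 211  19  19 268] ctr [129.7  -2.9] r 24.0 z 91.1
top [263 212  18  19 255] ctr [25.9  2.3] r 24.1 z 91.3
top [246 215  15  19 175] ctr [-27.4  -0.7] r 23.9 z 91.3
```

>>> carry_out:
  series: "0.235 -0.002 0 0 0; 0.235 -0.004 0 0 0; 0.235 -0.006 0 0 0; 0.235 -0.008 0 0 0; 0.235 -0.01 0 0 0; 0.235 -0.012 0 0 0; 0.235 -0.014 0 0 0; 0.235 -0.016 0 0 0"

```text
t: 13.57
tcp_pos: [509.7, 94.6, 33.3]
eef_rot: [2.166, 2.275, -0.0]
ft_force: [-0.4, 0.1, -0.2]
opening: 19.8
```

```bash
python3 c.py
```

```text
t 13.57 tcp [509.7  94.6  33.3] cad [-48.1   2.3  33.3] yaw x deg 92.81 tilt [ 0. -0. -1.] F [-0.43  0.12 -0.16] Fcad [-0.14 -0.43]
top [269 211  19  19 261] ctr [41.1  4.2] r 24.2 z 91.0
top [290 210  18  19 258] ctr [93.7  3.3] r 24.0 z 91.1
top [310 211  19  19 265] ctr [145.7  -3.8] r 24.0 z 91.1
top [253 215  14  19 173] ctr [-9.5 -1.7] r 23.7 z 91.1
```

>>> carry_out:
  series: "0.235 -0.002 0 0 0; 0.235 -0.004 0 0 0; 0.235 -0.006 0 0 0; 0.235 -0.008 0 0 0; 0.235 -0.01 0 0 0; 0.235 -0.012 0 0 0; 0.235 -0.014 0 0 0; 0.235 -0.016 0 0 0"

```text
t: 14.28
tcp_pos: [510.5, 78.5, 33.3]
eef_rot: [2.166, 2.275, 0.0]
ft_force: [0.1, 0.2, 0.7]
opening: 20.2
```

>>> carry_out:
  series: "0.235 -0.002 0 0 0; 0.235 -0.004 0 0 0; 0.235 -0.006 0 0 0; 0.235 -0.008 0 0 0; 0.235 -0.01 0 0 0; 0.235 -0.0115 0 0 0; 0.235 -0.013 0 0 0; 0.235 -0.014 0 0 0"

```text
t: 14.95
tcp_pos: [511.2, 64.6, 33.3]
eef_rot: [2.166, 2.275, -0.0]
ft_force: [-0.3, 0.5, 0.5]
opening: 20.0
```

```bash
python3 c.py; python3 - <<'E'
from h import *
p,d=r.capture("top");C=cad(cloud("top",d))
m=(C[...,0]>200)&(C[...,0]<256)&(abs(C[...,1])<26)&(C[...,2]>72)&(C[...,2]<95)
print("div top x",np.percentile(C[m][:,0],[2,25,50,75,98]))
E
```

```text
t 14.95 tcp [511.2  64.6  33.3] cad [-18.1   2.3  33.3] yaw x deg 92.8 tilt [ 0. -0. -1.] F [-0.33  0.48  0.47] Fcad [-0.49 -0.31]
top [301 209  19  19 256] ctr [124.2   3.2] r 23.8 z 91.3
top [281 211  18  19 258] ctr [70.2  2.7] r 23.9 z 91.3
top [322 210  19  19 257] ctr [175.4  -2.7] r 24.4 z 91.3
div top x [200.92300453 233.94530533 234.77173382 236.06427794 237.6147286 ]
```

>>> carry_out:
  series: "0.235 -0.0015 0 0 0; 0.235 -0.003 0 0 0; 0.235 -0.0045 0 0 0; 0.235 -0.006 0 0 0; 0.235 -0.0075 0 0 0; 0.235 -0.009 0 0 0; 0.235 -0.0105 0 0 0; 0.235 -0.012 0 0 0"

```text
t: 15.72
tcp_pos: [511.7, 52.7, 33.3]
eef_rot: [2.166, 2.275, -0.0]
ft_force: [-0.0, 0.6, 0.5]
opening: 19.8
```

>>> carry_out:
  series: "0.235 -0.0011 0 0 0; 0.235 -0.0022 0 0 0; 0.235 -0.0033 0 0 0; 0.235 -0.0044 0 0 0; 0.235 -0.0055 0 0 0; 0.235 -0.0064 0 0 0; 0.235 -0.0072 0 0 0; 0.235 -0.008 0 0 0"

```text
t: 16.38
tcp_pos: [512.2, 44.8, 33.3]
eef_rot: [2.166, 2.275, 0.0]
ft_force: [0.2, -0.3, 0.3]
opening: 20.0
```

```bash
python3 c.py
```

```text
t 16.38 tcp [512.2  44.8  33.3] cad [ 1.7  2.3 33.3] yaw x deg 92.81 tilt [ 0. -0. -1.] F [ 0.21 -0.32  0.28] Fcad [0.33 0.19]
top [309 209  19  19 262] ctr [143.6   3.1] r 24.4 z 91.3
top [289 211  18  18 254] ctr [89.6  1.6] r 24.4 z 91.1
top [330 210  18  18 255] ctr [196.   -2.8] r 23.4 z 91.4
```

>>> carry_out:
  series: "0.235 -0.0006 0 0 0; 0.235 -0.0012 0 0 0; 0.235 -0.0018 0 0 0; 0.235 -0.0024 0 0 0; 0.235 -0.003 0 0 0; 0.235 -0.0036 0 0 0; 0.235 -0.0042 0 0 0; 0.235 -0.0048 0 0 0"

```text
t: 17.1
tcp_pos: [512.4, 40.0, 33.3]
eef_rot: [2.166, 2.275, -0.0]
ft_force: [-1.0, 0.2, 0.3]
opening: 19.9
```

>>> carry_out:
  series: "0.235 -0.0003 0 0 0; 0.235 -0.0006 0 0 0; 0.235 -0.0009 0 0 0; 0.235 -0.0012 0 0 0; 0.235 -0.0015 0 0 0; 0.235 -0.0018 0 0 0; 0.235 -0.0021 0 0 0; 0.235 -0.0024 0 0 0"

```text
t: 17.77
tcp_pos: [512.5, 37.6, 33.3]
eef_rot: [2.166, 2.275, 0.0]
ft_force: [-0.4, 0.6, 0.1]
opening: 20.4
```

```bash
python3 c.py
```

```text
t 17.77 tcp [512.5  37.6  33.3] cad [ 8.9  2.3 33.3] yaw x deg 92.81 tilt [ 0. -0. -1.] F [-0.4   0.62  0.13] Fcad [-0.64 -0.37]
top [311 208  19  19 259] ctr [149.9   3.5] r 24.2 z 91.2
top [291 211  19  18 264] ctr [97.4  1.4] r 24.0 z 91.2
top [333 210  18  18 261] ctr [203.   -3.9] r 24.2 z 91.4
```

>>> carry_out:
  series: "0.235 -0.0003 0 0 0; 0.235 -0.0006 0 0 0; 0.235 -0.0009 0 0 0; 0.235 -0.0012 0 0 0; 0.235 -0.0015 0 0 0; 0.235 -0.0018 0 0 0; 0.235 -0.0021 0 0 0; 0.235 -0.0024 0 0 0"

```text
t: 18.48
tcp_pos: [512.6, 35.2, 33.3]
eef_rot: [2.166, 2.275, 0.0]
ft_force: [-0.7, 1.1, -0.1]
opening: 20.1
```

>>> carry_out:
  series: "0.235 -0.0002 0 0 0; 0.235 -0.0004 0 0 0; 0.235 -0.0006 0 0 0; 0.235 -0.0008 0 0 0; 0.235 -0.001 0 0 0; 0.235 -0.0012 0 0 0; 0.235 -0.0014 0 0 0; 0.235 -0.0016 0 0 0"

```text
t: 19.15
tcp_pos: [512.7, 33.8, 33.3]
eef_rot: [-2.166, -2.275, -0.0]
ft_force: [-0.5, 1.7, 0.1]
opening: 19.9
```

>>> carry_out:
  series: "0.235 -0.0001 0 0 0; 0.235 -0.0002 0 0 0; 0.235 -0.0003 0 0 0; 0.235 -0.0004 0 0 0; 0.235 -0.0005 0 0 0; 0.235 -0.0006 0 0 0; 0.235 -0.0007 0 0 0; 0.235 -0.0008 0 0 0"

```text
t: 19.82
tcp_pos: [512.7, 33.4, 33.3]
eef_rot: [-2.165, -2.276, -0.001]
ft_force: [-0.1, 3.7, 1.5]
opening: 20.2
```

```bash
python3 c.py
```

```text
t 19.82 tcp [512.7  33.4  33.3] cad [13.1  2.3 33.3] yaw x deg 92.84 tilt [-0.     0.001 -1.   ] F [-0.13  3.65  1.47] Fcad [-3.65  0.05]
top [313 208  19  19 260] ctr [154.1   3.6] r 24.2 z 90.9
top [334 209  19  19 263] ctr [207.7  -3.2] r 24.6 z 91.2
top [292 211  20  19 263] ctr [101.6   1.1] r 24.4 z 91.2
```

>>> carry_out:
  series: "0.235 -0.0001 0 0 0; 0.235 -0.0002 0 0 0; 0.235 -0.0003 0 0 0; 0.235 -0.0004 0 0 0; 0.235 -0.0005 0 0 0; 0.235 -0.0005 0 0 0; 0.235 -0.0005 0 0 0; 0.235 -0.0005 0 0 0"

```text
t: 20.53
tcp_pos: [512.7, 33.3, 33.3]
eef_rot: [-2.165, -2.276, -0.001]
ft_force: [0.2, 5.7, 1.1]
opening: 20.1
```

>>> carry_out:
  series: "0.235 -0.0001 0 0 0; 0.235 -0.0002 0 0 0; 0.235 -0.0003 0 0 0; 0.235 -0.0003 0 0 0; 0.235 -0.0003 0 0 0; 0.235 -0.0003 0 0 0; 0.235 -0.0003 0 0 0; 0.235 -0.0003 0 0 0"

```text
t: 21.2
tcp_pos: [512.7, 33.2, 33.3]
eef_rot: [-2.164, -2.276, -0.001]
ft_force: [-0.5, 6.3, 1.9]
opening: 20.3
```

```bash
python3 c.py
```

```text
t 21.2 tcp [512.7  33.2  33.3] cad [13.3  2.2 33.3] yaw x deg 92.87 tilt [-0.     0.001 -1.   ] F [-0.47  6.26  1.9 ] Fcad [-6.28 -0.16]
top [313 208  19  19 263] ctr [154.2   3. ] r 23.9 z 91.1
top [334 209  19  20 253] ctr [206.4  -4.1] r 24.3 z 91.2
top [293 211  19  18 261] ctr [101.6   0.6] r 24.3 z 91.3
```

The row is snug at 6.3 N with the TCP no longer moving. I'm retracting gently, then lifting.

>>> carry_out:
  series: "0.235 0.0005 0 0 0; 0.235 0.0012 0 0 0; 0.235 0.002 0 0 0; 0.235 0.004 0 0 0; 0.235 0.008 0 0 0; 0.235 0.014 0 0 0; 0.235 0.021 0 0 0; 0.235 0.028 0 0 0"

```text
t: 21.92
tcp_pos: [511.4, 60.4, 33.3]
eef_rot: [2.167, 2.275, -0.0]
ft_force: [-1.1, -0.3, -0.2]
opening: 20.5
```

>>> carry_out:
  series: "0.235 0.012 0 -0.002 0; 0.235 0.024 0 -0.008 0; 0.235 0.034 0 -0.02 0; 0.235 0.04 0 -0.04 0; 0.235 0.04 0 -0.065 0; 0.235 0.04 0 -0.09 0; 0.235 0.04 0 -0.11 0; 0.235 0.04 0 -0.117 0"

```text
t: 22.58
tcp_pos: [510.8, 101.1, 152.9]
eef_rot: [2.164, 2.275, 0.007]
ft_force: [0.6, 0.3, -0.1]
opening: 20.0
```

```bash
python3 - <<'E'
from h import *
s=st();p,d=r.capture("top");C=cad(cloud("top",d));tops(p,C,(-260,260))
hs=cv2.cvtColor(p,cv2.COLOR_RGB2HSV)
for n,P,q in(("top",C,p),("wrist",)+wcloud()[::-1]):
    h=cv2.cvtColor(q,cv2.COLOR_RGB2HSV);m=((h[...,0]<10)|(h[...,0]>170))&(h[...,1]>120)&(P[...,1]<-60)&(P[...,1]>-110)&(abs(P[...,0])<25)&(P[...,2]>60)
    Q=P[m];print(n,len(Q),len(Q) and np.percentile(Q,[3,50,97],axis=0).round(1))
    m=(abs(P[...,0])<80)&(P[...,2]>20)&(P[...,1]<-105)&(P[...,1]>-160);print("obst",m.sum(),P[m].mean(0) if m.any() else "")
cv2.imwrite("pics/t3.png",cv2.resize(p[170:290,170:370,::-1],None,fx=4,fy=4,interpolation=cv2.INTER_CUBIC))
E
```

```text
t 22.58 tcp [510.8 101.1 152.9] cad [-54.5   3.7 152.9] yaw x deg 92.86 tilt [ 0.005  0.001 -1.   ] F [ 0.58  0.3  -0.06] Fcad [-0.27  0.6 ]
top [313 208  19  19 263] ctr [154.2   3.7] r 24.3 z 91.1
top [293 210  18  20 258] ctr [101.7   1.3] r 24.7 z 91.1
top [333 210  20  19 260] ctr [206.1  -4.5] r 24.6 z 91.3
top [272 213  19  18 257] ctr [49.1  0.9] r 23.9 z 90.9
top 25 [[ -9.2 -89.3  72.9]
 [ -0.5 -86.2  77.4]
 [  9.4 -83.3  80.1]]
obst 5096 [ -27.95677704 -130.56342618  819.85120528]
wrist 462 [[-13.3 -86.2  60.9]
 [ -5.1 -80.5  76.4]
 [  6.9 -78.5  78.7]]
obst 0
```

View pics/t3.png

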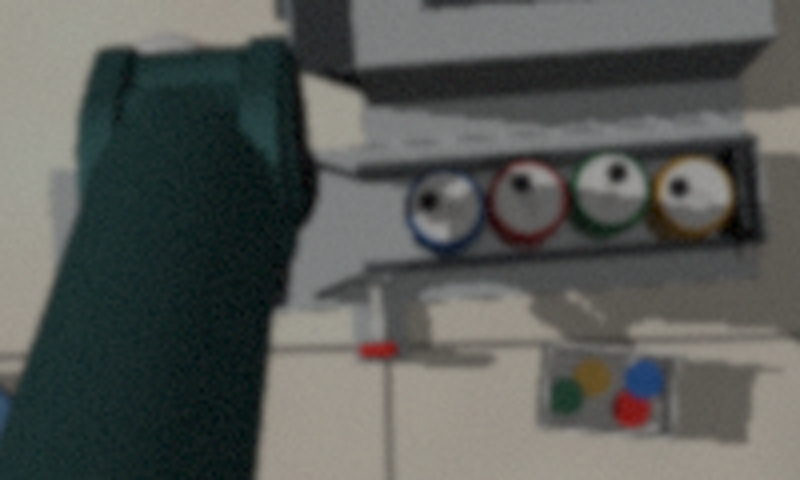

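The top view shows all four cans up against the divider at zoomed pixels (445,210), (527,205), (610,193) and (693,195). Centre spacings are about 52.5 mm, so there are no gaps, and the tab is at (378,350). Pushing from outside the tab would put the TCP inside the arm's minimum reach, so I'll straddle the tab from above. The tips will stay above the rail tops and the outer finger will push.

>>> carry_out:
  series: "0.3 -0.004 -0.006 0 0; 0.353 -0.01 -0.016 0 0; 0.353 -0.018 -0.029 0 0; 0.353 -0.027 -0.043 0 0; 0.353 -0.036 -0.057 0 0; 0.353 -0.044 -0.07 0 0; 0.353 -0.049 -0.079 0 0; 0.353 -0.0506 -0.0813 0 0"

```text
t: 23.35
tcp_pos: [426.7, 43.7, 149.2]
eef_rot: [-2.167, -2.271, 0.007]
ft_force: [-0.7, 0.3, 0.0]
opening: 30.0
```

>>> carry_out:
  series: "0.353 0 0 0 0; 0.353 0 0 0 0; 0.353 0 0 0 0; 0.353 0 0 0 0; 0.353 0 0 0 0; 0.353 0 0 0 0; 0.353 0 0 0 0; 0.353 0 0 0 0"

```text
t: 24.02
tcp_pos: [430.8, 45.6, 150.3]
eef_rot: [2.166, 2.275, 0.0]
ft_force: [-0.7, -1.2, -0.2]
opening: 30.2
```

```bash
python3 - <<'E'
from h import *
s=st();p,C=wcloud();cv2.imwrite("pics/w4.png",p[:,:,::-1])
h=cv2.cvtColor(p,cv2.COLOR_RGB2HSV);m=((h[...,0]<10)|(h[...,0]>170))&(h[...,1]>120)&(C[...,1]<-50)&(C[...,1]>-120)&(abs(C[...,0])<30)&(C[...,2]>60)
Q=C[m];print(len(Q),len(Q) and np.percentile(Q,[3,50,97],axis=0).round(1))
E
```

```text
t 24.02 tcp [430.8  45.6 150.3] cad [ -3.1 -78.9 150.3] yaw x deg 92.82 tilt [ 0. -0. -1.] F [-0.7  -1.22 -0.18] Fcad [ 1.19 -0.76]
360 [[-13.4 -87.   64.5]
 [ -4.3 -83.1  77.6]
 [  8.6 -79.2  79.3]]
```

View pics/w4.png

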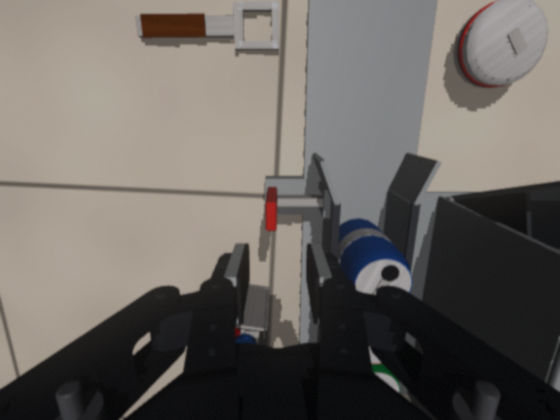

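The wrist view shows the red tab at (271,208) between the finger columns (240 and 315), with the blue can well ahead of the bolt. Measured clearance is about 6 mm on the outer side, so I'm descending to z = 65.

>>> carry_out:
  series: "0.353 0 0 0.005 0; 0.353 0 0 0.015 0; 0.353 0 0 0.028 0; 0.353 0 0 0.042 0; 0.353 0 0 0.056 0; 0.353 0 0 0.07 0; 0.353 0 0 0.08 0; 0.353 0 0 0.0853 0"

```text
t: 24.73
tcp_pos: [430.2, 45.4, 63.7]
eef_rot: [-2.166, -2.274, 0.002]
ft_force: [0.8, 0.4, -0.1]
opening: 30.1
```

>>> carry_out:
  series: "0.353 0 0 0 0; 0.353 0 0.001 0 0; 0.353 0 0.003 0 0; 0.353 0 0.005 0 0; 0.353 0 0.007 0 0; 0.353 0 0.01 0 0; 0.353 0 0.013 0 0; 0.353 0 0.016 0 0"

```text
t: 25.4
tcp_pos: [446.6, 46.3, 65.2]
eef_rot: [-2.166, -2.275, 0.0]
ft_force: [-1.1, 0.2, 1.2]
opening: 30.0
```

>>> carry_out:
  series: "0.353 0 0.003 0 0; 0.353 0 0.006 0 0; 0.353 0 0.009 0 0; 0.353 0 0.012 0 0; 0.353 0 0.015 0 0; 0.353 0 0.018 0 0; 0.353 0 0.021 0 0; 0.353 0 0.023 0 0"

```text
t: 26.07
tcp_pos: [470.2, 47.4, 65.0]
eef_rot: [2.166, 2.275, 0.0]
ft_force: [-2.3, -0.8, 0.8]
opening: 30.1
```

```bash
python3 - <<'E'
from h import *
s=st();p,C=wcloud()
h=cv2.cvtColor(p,cv2.COLOR_RGB2HSV);m=((h[...,0]<10)|(h[...,0]>170))&(h[...,1]>120)&(C[...,1]<0)&(C[...,1]>-120)&(abs(C[...,0])<30)&(C[...,2]>50)
Q=C[m];print(len(Q),len(Q) and np.percentile(Q,[3,50,97],axis=0).round(1))
E
```

```text
t 26.07 tcp [470.2  47.4  65. ] cad [ -3.  -39.5  65. ] yaw x deg 92.81 tilt [ 0. -0. -1.] F [-2.3  -0.78  0.78] Fcad [ 0.67 -2.34]
1116 [[-13.5 -53.6  53.8]
 [ -7.  -49.1  77.3]
 [  8.1 -44.9  78.9]]
```

>>> carry_out:
  series: "0.353 0 0.001 0 0; 0.353 0 0.002 0 0; 0.353 0 0.003 0 0; 0.353 0 0.004 0 0; 0.353 0 0.0048 0 0; 0.353 0 0.0055 0 0; 0.353 0 0.006 0 0; 0.353 0 0.0065 0 0"

```text
t: 26.78
tcp_pos: [476.2, 47.7, 65.0]
eef_rot: [-2.166, -2.275, 0.0]
ft_force: [-0.9, -1.0, 1.0]
opening: 30.2
```

>>> carry_out:
  series: "0.353 0 0.0002 0 0; 0.353 0 0.0004 0 0; 0.353 0 0.0006 0 0; 0.353 0 0.0008 0 0; 0.353 0 0.001 0 0; 0.353 0 0.0012 0 0; 0.353 0 0.0014 0 0; 0.353 0 0.0016 0 0"

```text
t: 27.45
tcp_pos: [476.7, 47.7, 64.9]
eef_rot: [-2.165, -2.274, 0.002]
ft_force: [-4.1, 0.5, 5.2]
opening: 30.3
```

>>> carry_out:
  series: "0.353 0 0.0002 0 0; 0.353 0 0.0004 0 0; 0.353 0 0.0006 0 0; 0.353 0 0.0008 0 0; 0.353 0 0.001 0 0; 0.353 0 0.001 0 0; 0.353 0 0.001 0 0; 0.353 0 0.001 0 0"

```text
t: 28.12
tcp_pos: [476.7, 47.7, 64.8]
eef_rot: [-2.164, -2.273, 0.004]
ft_force: [-5.9, -0.6, 4.5]
opening: 30.3
```

```bash
python3 - <<'E'
from h import *
s=st();p,C=wcloud()
h=cv2.cvtColor(p,cv2.COLOR_RGB2HSV);m=((h[...,0]<10)|(h[...,0]>170))&(h[...,1]>120)&(C[...,1]<0)&(C[...,1]>-120)&(abs(C[...,0])<30)&(C[...,2]>50)
Q=C[m];print(len(Q),len(Q) and np.percentile(Q,[3,50,97],axis=0).round(1))
E
```

```text
t 28.12 tcp [476.7  47.7  64.8] cad [ -2.9 -33.   64.8] yaw x deg 92.81 tilt [-0.004 -0.    -1.   ] F [-5.91 -0.64  4.54] Fcad [ 0.35 -5.93]
1142 [[-13.5 -47.1  53.8]
 [ -7.2 -42.6  77.3]
 [  8.2 -38.4  78.9]]
```

The tab has moved 40.5 mm, from −83.1 to −42.6, and it sits on its stop at 6 N. I'm releasing and lifting.

>>> carry_out:
  series: "0.353 0 -0.001 0 0; 0.353 0 -0.0025 0 0; 0.353 0 -0.005 0 0; 0.353 0 -0.008 0 0; 0.353 0 -0.0105 0 0; 0.353 0 -0.0115 0 0; 0.353 0 -0.0115 0 0; 0.353 0 -0.0115 0 0"

```text
t: 28.83
tcp_pos: [467.8, 47.3, 65.1]
eef_rot: [2.166, 2.275, 0.001]
ft_force: [-0.1, 0.3, 1.0]
opening: 30.1
```

>>> carry_out:
  series: "0.353 0 0 -0.004 0; 0.353 0 0 -0.015 0; 0.353 0 0 -0.035 0; 0.353 0 0 -0.06 0; 0.353 0 0 -0.09 0; 0.353 0 0 -0.12 0; 0.353 0 0 -0.14 0; 0.353 0 0 -0.145 0"

```text
t: 29.5
tcp_pos: [469.5, 47.4, 213.6]
eef_rot: [2.164, 2.272, 0.01]
ft_force: [-0.2, -0.1, -0.0]
opening: 30.0
```

>>> carry_out:
  series: "0.353 0.015 0 0 0; 0.353 0.04 0 0 0; 0.353 0.07 0 0 0; 0.353 0.1 0 0 0; 0.353 0.13 0 0 0; 0.353 0.155 0 0 0; 0.353 0.17 0 0 0; 0.353 0.175 0 0 0"

```text
t: 30.17
tcp_pos: [458.0, 225.5, 209.4]
eef_rot: [-2.16, -2.28, -0.0]
ft_force: [0.5, -0.8, -0.5]
opening: 29.9
```

```bash
python3 c.py; python3 - <<'E'
from h import *
p,d=r.capture("top");C=cad(cloud("top",d))
h=cv2.cvtColor(p,cv2.COLOR_RGB2HSV);m=((h[...,0]<10)|(h[...,0]>170))&(h[...,1]>120)&(C[...,1]<-30)&(C[...,1]>-110)&(abs(C[...,0])<25)&(C[...,2]>60)&(C[...,2]<90)
print("tab",C[m].mean(0),m.sum())
a=np.load("top0.npy");B=cad(cloud("top",a))
b=abs(C[...,2]-B[...,2])>15
cv2.imwrite("pics/t5.png",cv2.resize(p[90:310,130:450,::-1],None,fx=2.5,fy=2.5,interpolation=cv2.INTER_CUBIC))
E
```

```text
t 30.17 tcp [458.  225.5 209.4] cad [-181.4  -43.   209.4] yaw x deg 93.1 tilt [-0.001  0.001 -1.   ] F [ 0.5  -0.76 -0.47] Fcad [0.78 0.47]
top [313 208  19  19 263] ctr [154.2   3.7] r 24.2 z 91.2
top [334 209  19  19 255] ctr [206.7  -4.6] r 24.4 z 91.4
top [293 210  19  19 254] ctr [101.7   1.8] r 24.2 z 91.1
top [271 212  20  19 261] ctr [48.  1.] r 24.3 z 91.0
tab [ -1.40319572 -46.02977185  75.58750399] 30
```

View pics/t5.png

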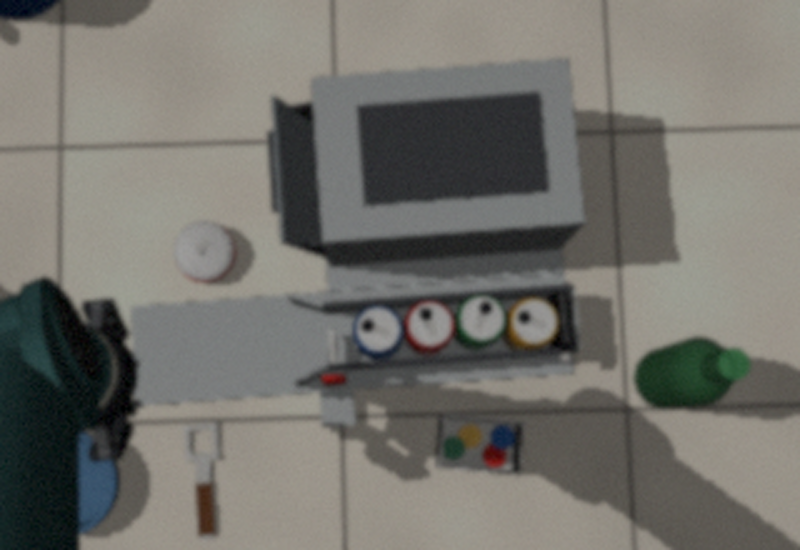

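The final view shows the four cans in a row against the divider at (378,330) to (533,322). The bolt is across the lane behind blue, the tab is shut at (333,378), and the bystanders are in place. I'm double-checking the blue–red gap.

```bash
python3 - <<'E'
from h import *
for cam in("top","scene"):
    D=np.stack([r.capture(cam)[1] for _ in range(6)]);D[D==0]=np.nan
    C=cad(cloud(cam,np.nanmedian(D,0)));m=(abs(C[...,2]-91)<5)&(abs(C[...,1])<40)&(C[...,0]>0)&(C[...,0]<260)
    n,l,s,_=cv2.connectedComponentsWithStats(m.astype(np.uint8))
    c=sorted([C[l==i][:,:2].mean(0) for i in range(1,n) if s[i,4]>120],key=lambda a:a[0]);c=np.array(c)
    print(cam,c.round(1).tolist(),"spacing",np.linalg.norm(np.diff(c,axis=0),axis=1).round(1))
st()
E
```

```text
top [[48.7, -0.2], [101.4, 1.2], [154.2, 3.2], [206.4, -4.0]] spacing [52.7 52.9 52.7]
scene [[46.6, 2.6], [99.6, 3.6], [177.9, 2.2]] spacing [53.1 78.3]
t 30.87 tcp [458.7 221.9 210.1] cad [-177.8  -42.4  210.1] yaw x deg 92.79 tilt [ 0.  0. -1.] F [-0.44  0.16 -0.06] Fcad [-0.18 -0.43]
```

Spacings are 52.7, 52.9 and 52.7 mm for 53 mm cans, so the row is snug. (The 78 mm in the scene camera is two cans merged into one blob.) I'm handing the job in.

```bash
python3 -c "
from workcell import r
print(r.job_done())"
```

```text
the job is handed in; nothing more can be done
None
```

The job is handed in at about 31 s: the four cans stand snug against the divider in one row, and the keeper bolt is fully shut behind the blue one.

- **Pushing the row:** I pushed slowly with the two fingers cradling the last can and pressed the row home at about 6.3 N. On the apron and in the flared mouth the row wavered. Green drifted about 4 mm, red about 11 mm and blue about 5 mm off the line. I steered the row and re-seated the cradle once, and the rails lined it up again. Sideways stagger left in the lane, from +3 to −4 mm, is within the lane's play.
- **Shutting the bolt:** I straddled the red tab from above, because pushing from outside would have been too close for the arm to reach. The outer finger pushed it onto its stop at about 6 N.
- **Last checks:**
  - **Cans:** spacings measured 52.7, 52.9 and 52.7 mm for 53 mm cans, so no gaps, and all tops read 91 mm high, so they are upright on the floor.
  - **Bolt:** the tab moved 40.5 mm by the wrist camera. The top camera makes it about 40 mm.
  - **Bystanders:** they looked undisturbed in the last picture, though the arm partly hid the ashtray. I did not measure them.
- **Readings that disagreed:**
  - **Camera offset:** the top and wrist cameras differed by about 3 mm across the lane. I aligned the tool by the wrist camera.
  - **Blue can:** one top reading put it 1 mm back, but averaging six pictures did not bear that out.
  - **Scene camera:** it merged two cans into one, so it could not check all the spacings.

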